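# Put the spare eyepiece away in the optics dry box

### The job

Put the spare eyepiece away in the dry box: lift the lid by its front lip until the stay on the side of the box catches and props it open, and stand the eyepiece upright on the box floor next to the objective canister, without dropping it. Then push the stay's tab down to free the lid, let it sink (do not slam it) and press it fully shut so that the catch snaps in. Leave the canister standing in the box, and the two bottles, the tally counter and the eraser where they are.

Things in the scene. Friction and masses are not known exactly. Their poses are not given: they have to be found in the camera images.
- dry_box: Grey plastic dry box, fixed, 167 mm deep (x), 190 mm wide (y), rim 70 mm high. Lid hinged at the back to an 80 mm high housing, lid stay (prop bar) on the left side, round dial on the front. Origin on the desk, mid-width, 75 mm behind the front face; x to its back, y to its left (stay side), z up.
- box_floor (a point): Middle of the box's inner floor (flat, 7 mm above the desk), fixed, at x = -5, y = 0 mm of the box. The inside is free for 66 mm to front and back of it and 91 mm to either side, up to the rim 63 mm above it; walls are 4 mm thick.
- lid_hinge (a point): Middle of the lid's hinge line (along the box's y): x = +65, z = 72 mm of the box. The lid is a flat panel, 9 mm thick, as wide as the box, reaching from 2 to 142 mm in front of the hinge line; its underside passes through the hinge line.
- lid_lip (a point): Mid outer edge of the lip on the lid's front edge; moves with the lid. The lip is a plate 70 mm wide (y), 5 mm thick, 20 mm long, flaring forward and 45 degrees up, so a fingertip fits under it from the front. Lid shut: this edge is 158 mm in front of the hinge line and 21 mm above it, free desk below.
- lid (a joint): Lid angle, rad: 0 shut, grows as its front swings up; stop at 1.92. A roller catch holds it shut: 4 to 6 N up at the lip frees it. Spring and weight (2 N at the lip) always close it, a damper slows it. Past 1.79 the stay catches; let go, it stands at 1.75. Freed, it sinks in about 3 s and stops ajar at 0.07 on the catch; pressing its front down with 2 to 8 N snaps it to 0.
- stay (a joint): Angle of the stay, rad: 0 level (lid shut), grows as it rises; about 0.36 when it props the lid. An aluminium bar 142 mm long, 10 mm high, outside the box's left wall and within 8 mm of it, pivoted at x = -45, z = 68 mm of the box, pointing to the back. A spring swings it up under a pin on the lid; its notched end takes the pin.
- stay_tab (a point): Middle of the top of the stay's black thumb tab; moves with the stay. A plate 24 mm long sticking out 33 mm to the left (+y) of the bar, 48 mm from the pivot; this point is 121 mm left of the box's middle, 73 mm high with the lid shut, about 90 mm when propped. Lid propped: pushing it straight down 5 mm (3 to 6 N) frees the lid; 15 mm is plenty, the bar then goes down with the lid.
- spare_eyepiece: Spare microscope eyepiece: black upright cylinder, 39 mm in diameter, 46 mm high, about 0.09 kg, standing on the desk between the bottle and the tally counter. Origin: centre of its underside; z is its axis.
- objective_can: Objective canister: white pot with black screw lid, 42 mm in diameter, 54 mm high, standing loose inside the dry box. Origin: centre of its underside.
- oil_bottle: Small white bottle with a blue screw cap, 35 mm in diameter, 66 mm high, standing on the desk close to the eyepiece. Origin: centre of its underside. Must stay where it is.
- dropper_bottle: Slim brown glass bottle with a black rubber teat, 29 mm in diameter, 102 mm high, standing on the desk to the left of the dry box, just beyond the stay's tab. Origin: centre of its underside. Must stay where it is.
- tally_counter: Chromed hand tally counter standing on the desk close to the eyepiece: 23 mm (its x) by 74 mm (its y), 54 mm high. Origin: centre of its underside. Must stay where it is.
- eraser: Eraser in a paper sleeve, lying on the desk near the eyepiece: 19 mm (its x) by 44 mm (its y), 12 mm high. Origin: centre of its underside. Must stay where it is.
Things that resemble listed ones, but are neither listed nor needed, are in the scene too. Leave any pink or turquoise look-alike of the spare_eyepiece alone.

How it is judged:
By the outcome, as a careful person would: the job done as asked, in the order asked, and still so for the second after the job is handed in, with the robot touching nothing.
It also fails if it takes over 72 s, if anything falls off the work surface, if the arm or the gripper's body presses on something with over 40 N, if the wrist force passes 120 N, or if a joint passes its speed limit or range.

### The arm

A 7-joint arm with a two-finger parallel gripper is mounted at the origin on a cart in front of the work surface, level with it; the furniture and walls round the work are solid. World frame = base frame: x ahead of the robot, y to its left, z up, the work surface at z = 0. Lengths are in mm, angles in rad, forces in N, time in s.
With the tool pointing down it reaches from about 375 to 925 mm from the base axis. Payload 3.1 kg.
Tool frame: the origin (TCP) lies at the very end of the fingers, on their centre line; the grasp point (between the pads) lies 19 mm behind it (robot.hold_point_z is the distance from the TCP to the grasp point, in mm); z points along the fingers, y is the line along which they close (so a half turn about z gives the same grasp; the last joint's range is limited). The gripper opens to 85 mm and grips with 20 to 120 N. Pads are 22 mm wide; open, the fingers measure 114 mm over their backs; the gripper's body (76 mm by 85 mm) begins 54 mm behind the grasp point. The pads swing forward as they close: fully open they stand 13 mm farther back than shut.
Start: joints at [-1.419, 0.383, 0.044, 1.598, -0.018, 1.161, -0.05], TCP at [160.663, 629.833, 231.269] pointing down, gripper open.
Joint ranges: [-2.61, 2.61], [-0.41, 2.15], [-1.48, 1.57], [0, 2.5], [-1.57, 4.71], [0.05, 1.97], [-2.85, 2.85]. Speed limits (rad/s): [2.79, 2.79, 3.14, 3.14, 3.14, 3.14, 3.14].

### API

Orientations are given as [roll, pitch, yaw] about the fixed x, y, z axes, in that order (R = Rz(yaw) Ry(pitch) Rx(roll)).
In Python, from rig import robot gives the robot as it stands.
- The arm moves only by the tool play_rows, never from a script. Its argument "increments" is one flat list of numbers, 7 for each row, row after row: the turn, a rotation vector about the tool's x, y, z in degrees, then the shift along the tool's x, y, z in cm, then the gripper's target within -1 to 1 (shut at 1, half-way at 0, fully open at -1). In form: [wx, wy, wz, tx, ty, tz, gripper, wx, wy, wz, tx, ty, tz, gripper, ...]. A call has 1 to 20 rows; each row is the pose to reach, as a shift and turn from the pose commanded when the call began, along the tool's axes at that moment; what a row does not reach only later rows make up. A row lasts 1/8 s, in which the tool goes at most 62.5 mm and 10.7 degrees, less where a joint would pass 70% of its speed; a pose out of reach is approached as far as the arm can. A call with a gripper value outside its range is refused whole. The fingers move at their own pace and stop on an object; "squeeze" is the grip in N (left out, the last holds). Time passes only in rows, so rows that repeat a pose let the fingers close. It gives the time, the measured TCP pose, the force, the opening and the grip force at its end, in the units of the state.
- robot.observe(): the state, without advancing time (a new reading comes with each control period).
- robot.grab_frame(name): name is "side" or "top"; returns the picture (480x640x3 uint8, red, green, blue); there is no depth.
- robot.calibration(name): a dict with "fov_y" (degrees; the focal length in pixels is half the picture's height over the tangent of half this angle, whatever the lens; pixels are square), "cx", "cy" (the principal point, pixels), "position" and "attitude" of the camera in the world. Camera axes: x right, y down, z forward; pixel columns grow to the right and rows downward; lengths in mm; the calibration is good to about 2 mm. A picture is of the moment at which its call begins. calibration takes no time and is no camera call.
- robot.close_job(): hands the job in; it is judged then, once.
Trained networks look in the newest picture that a camera, given by its name, has taken for a name from the list of things; names that differ only in an ending like _2 or _b are one class to them, and where a whole thing is asked for, a point or a joint stands for the part that bears it (a point fixed in the world has none). Each returns a list of dicts, best first, with "score" (0 to 1); they miss things now and then, are a little off and sometimes report something else, mostly with a low value. They report only what shows in the picture. A call takes as long as a camera call. They do not tell look-alikes from the thing itself.
- robot.boxes_of(camera, thing): "box" ([centre column, centre row, width, height] in pixels, round what is visible of it).
- robot.cut_out(camera, thing): "mask" (480x640 bool, what is visible of it) and "box" ([centre column, centre row, width, height] in pixels, round what is visible of it).
The state is a dict: "t": time; "q": joint angles; "joint_velocities": joint speeds; "joint_efforts": joint torques, N m; "tool_pos": TCP position; "ee_rot": TCP orientation; "force": force on the tool from outside, world axes, zero at the start; "ft_torque": the same for the moment, N m; "opening": finger opening in mm; "grasp_force": force on a finger pad.
Only numpy, scipy, OpenCV 4.12 (cv2) and the standard library are available. Lean on these libraries where they do the work, as an engineer would, in place of code of your own. Each camera call takes 0.05 s, during which the arm holds its last target. There are 200 camera calls.

## Working session

There is one attempt and no reset: what is moved stays moved. The work goes in short steps, Python scripts to look and compute and a tool call to move; the robot and the scene stay as the last step left them, time stands still between calls to the robot, and variables do not carry over. Pictures are saved under pics/ and viewed, at most 10 in all, crops included, and the job is handed in when it is done.

Besides the shell and the picture viewer there is one more tool, called after "Emit:" as name(argument=value, ...), one argument or row to a line, values as JSON. play_rows: Moves the arm, as the interface text tells. Its arguments: {"type":"object","properties":{"increments":{"type":"array"},"squeeze":{"type":"number"}},"required":["increments"]}

```bash
mkdir -p pics; cat > h.py <<'E'
import numpy as np, cv2
from rig import robot
from scipy.spatial.transform import Rotation as R
def cam(n):
    c=robot.calibration(n); return c
E
python3 - <<'E'
from h import *
for n in("side","top"):
    print(robot.calibration(n))
    cv2.imwrite(f'pics/{n}0.png',robot.grab_frame(n)[:,:,::-1])
o=robot.observe();print(o)
for n in("side","top"):
    for t in["dry_box","spare_eyepiece","objective_can","oil_bottle","dropper_bottle","tally_counter","eraser","stay_tab","lid_lip"]:
        print(n,t,[(round(d['score'],2),np.round(d['box']).tolist()) for d in robot.boxes_of(n,t)][:4])
E
```

```text
{'fov_y': 52.607797777318886, 'cx': 318.0974638317412, 'cy': 245.852619399999, 'position': array([ 127.42793114, -768.45676667,  629.96582295]), 'attitude': array([-2.16547244, -0.01282929, -0.48709565])}
{'fov_y': 53.67804118313739, 'cx': 316.95577490468594, 'cy': 240.91316890530535, 'position': array([290.134207  , -86.03210406, 972.06682886]), 'attitude': array([-2.92463349, -0.00405103, -1.53608733])}
{'t': 0.1, 'q': array([-1.41880029,  0.38375904,  0.04380969,  1.59941081, -0.01788298,
        1.16119201, -0.04990012]), 'joint_velocities': array([-0.00053353, -0.00354946, -0.00051119, -0.00333159,  0.00064348,
        0.00215913,  0.00185969]), 'joint_efforts': array([ 2.72490150e-03, -4.34727001e+01,  1.02951106e+00, -2.50454092e+01,
        1.09504972e-02,  5.38185981e-03, -1.30438985e-05]), 'tool_pos': array([160.46352374, 629.00625825, 230.01144317]), 'ee_rot': array([-3.13921890e+00,  1.30229376e-04,  2.89190841e+00]), 'force': array([-0.04049183, -0.28360642,  0.0257047 ]), 'ft_torque': array([-0.02585378,  0.00928943,  0.0202147 ]), 'grasp_force': 0.0, 'opening': 85.4231
[... 377 characters left out ...]
er [(0.86, [300.0, 254.0, 25.0, 32.0])]
side eraser [(0.55, [256.0, 260.0, 17.0, 12.0])]
side stay_tab [(0.68, [351.0, 295.0, 14.0, 10.0])]
side lid_lip [(0.59, [366.0, 345.0, 123.0, 104.0])]
top dry_box [(0.72, [436.0, 258.0, 128.0, 116.0])]
top spare_eyepiece [(0.78, [210.0, 272.0, 25.0, 17.0]), (0.66, [298.0, 272.0, 17.0, 18.0]), (0.62, [250.0, 242.0, 17.0, 21.0])]
top objective_can []
top oil_bottle [(0.8, [222.0, 238.0, 16.0, 24.0])]
top dropper_bottle [(0.75, [350.0, 246.0, 14.0, 22.0])]
top tally_counter [(0.7, [277.0, 240.0, 14.0, 23.0])]
top eraser [(0.69, [247.0, 284.0, 20.0, 13.0])]
top stay_tab [(0.97, [388.0, 233.0, 26.0, 69.0])]
top lid_lip [(0.72, [441.0, 264.0, 110.0, 97.0])]
```

```bash
python3 - <<'E'
from h import *
a=cv2.imread('pics/side0.png')[200:450,210:490]; b=cv2.imread('pics/top0.png')[170:350,180:540]
cv2.imwrite('pics/c1.png',cv2.resize(a,None,fx=2.4,fy=2.4,interpolation=3)[:600]); cv2.imwrite('pics/c2.png',cv2.resize(b,None,fx=2.2,fy=2.2,interpolation=3))
E
```

```text
(no output)
```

View pics/c1.png

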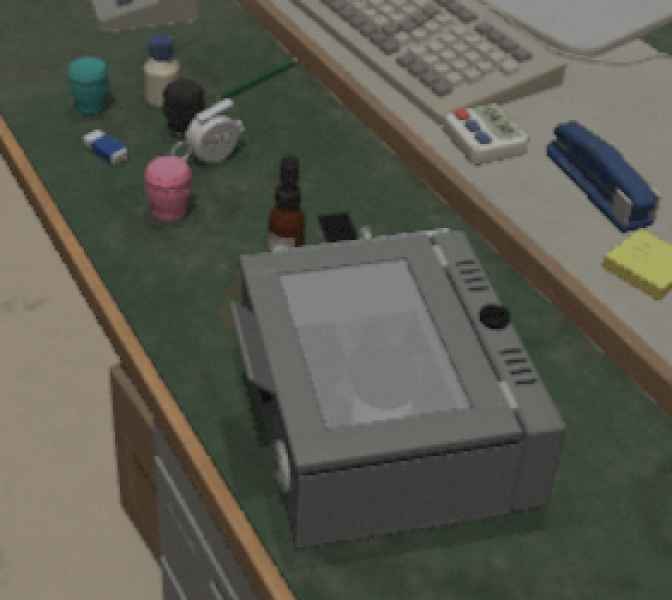

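View pics/c2.png

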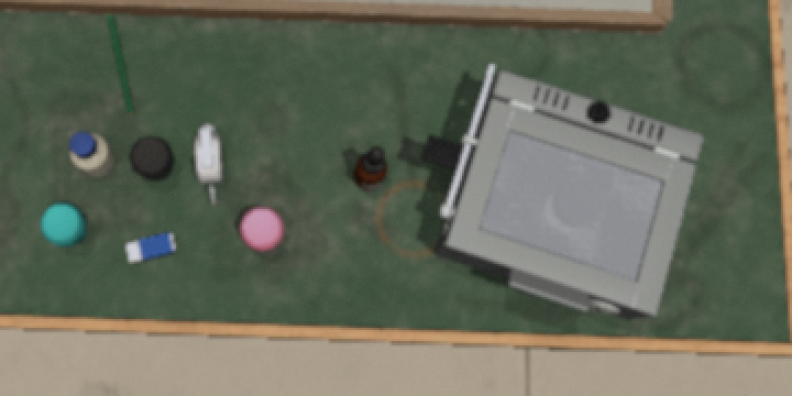

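The pictures show the shut box at the right. In the top view, the candidates for the eyepiece are teal at (210,272), pink at (298,272) and black at (250,242). I choose the black one, which stands between the oil bottle and the counter, as both crops confirm. The canister shows through the window at about top (440,263).

```bash
cat > h.py <<'E'
import numpy as np, cv2
from rig import robot
from scipy.spatial.transform import Rotation as R
from scipy.optimize import least_squares
C={n:robot.calibration(n) for n in("side","top")}
def proj(n,P):
    c=C[n]; f=240/np.tan(np.radians(c['fov_y']/2))
    p=(np.atleast_2d(P)-c['position'])@R.from_euler('xyz',c['attitude']).as_matrix()
    return np.c_[c['cx']+f*p[:,0]/p[:,2],c['cy']+f*p[:,1]/p[:,2]]
def ray(n,uv,z):
    c=C[n]; f=240/np.tan(np.radians(c['fov_y']/2))
    d=R.from_euler('xyz',c['attitude']).as_matrix()@[(uv[0]-c['cx'])/f,(uv[1]-c['cy'])/f,1]
    return c['position']+d*(z-c['position'][2])/d[2]
def bbox(n,P):
    q=proj(n,P); a,b=q.min(0),q.max(0); return np.r_[(a+b)/2,b-a]
def cyl(x,y,r,h,z0=0):
    a=np.linspace(0,6.28,40); c=np.c_[x+r*np.cos(a),y+r*np.sin(a)]
    return np.r_[np.c_[c,0*a+z0],np.c_[c,0*a+z0+h]]
def fitcyl(obs,r,h,x0,z0=0):
    def f(p): return np.concatenate([(bbox(n,cyl(*p,r,h,z0))-b)[:2] for n,b in obs])
    s=least_squares(f,x0); return s.x,s.fun
def box2w(b,P):
    P=np.atleast_2d(P).astype(float); c,s=np.cos(b[2]),np.sin(b[2])
    return np.c_[b[0]+c*P[:,0]-s*P[:,1],b[1]+s*P[:,0]+c*P[:,1],P[:,2]]
E
python3 - <<'E'
from h import *
T=lambda u,v:np.array([u,v])/2.2+[180,170]
S=lambda u,v:np.array([u,v])/2.4+[210,200]
pts=[("top",T(656,315),(-77,-95,81)),("top",T(703,133),(92,-95,80)),("top",T(497,72),(92,95,80)),("top",T(510,286),(-93,35,93)),("top",T(588,307),(-93,-35,93)),
("side",S(240,255),(-77,95,81)),("side",S(300,468),(-77,-95,81)),("side",S(562,430),(92,-95,80)),("side",S(463,232),(92,95,80)),("side",S(300,545),(-75,-95,0)),("side",S(546,502),(92,-95,0))]
def f(b): return np.concatenate([proj(n,box2w(b,p))[0]-uv for n,uv,p in pts])
x0=np.r_[ray("top",T(575,200),81)[:2],0]
s=min((least_squares(f,np.r_[x0[:2],y],loss='soft_l1',f_scale=2) for y in(0,-.3,.3,1.57,-1.57)),key=lambda s:s.cost)
print(s.x.round(3),s.fun.reshape(-1,2).round(1).tolist())
b=s.x;print('tab',proj('top',box2w(b,[3,121,73])),T(442,151),proj('side',box2w(b,[3,121,73])))
for n,(obs,r,h) in dict(eye=([("top",[250,242]),("side",[286,246])],19.5,46),oil=([("top",[222,238]),("side",[278,230])],17.5,66),drop=([("top",[350,246]),("side",[331,284])],14.5,102)).items():
    for o in(obs,obs[:1],obs[1:]):
        x,e=fitcyl([(c,np.array(p)) for c,p in o],r,h,ray("top",obs[0][1],30)[:2]); print(n,x.round(1),e.round(1))
for z in (27,50):print('tally',ray("top",(277,240),z))
print('eraser',ray("top",(247,284),6),'teal',ray("top",(210,272),20),'pink',ray("top",(298,272),20))
# canister top, white ring/dark disc
for z in (61,):print('can',ray('top',T(570,200),z),'side',ray('side',S(388,365),z))
cv2.imwrite('pics/x.png',cv2.resize(cv2.imread('pics/top0.png')[215:265,200:310],None,fx=7,fy=7,interpolation=2))
E
```

```text
[ 4.60468e+02 -3.20271e+02 -2.85000e-01] [[1.0, -0.2], [0.7, -0.9], [0.2, -2.8], [-0.8, -1.5], [0.3, 1.0], [-1.9, -0.7], [-1.7, -0.6], [2.5, -2.3], [-0.9, -2.5], [-2.1, 3.0], [0.8, 2.7]]
tab [[379.931601   238.55900007]] [380.90909091 238.63636364] [[349.42393018 293.9477911 ]]Traceback (most recent call last):
  File "<stdin>", line 13, in <module>
  File "h.py", line 21, in fitcyl
    s=least_squares(f,x0); return s.x,s.fun
    return func(*args, **kwargs)
    vector_fun = VectorFunction(
        fun_wrapped,
    ...<6 lines>...
        workers=workers
    )
    self._update_fun()
    ~~~~~~~~~~~~~~~~^^
    self.f = self.fun_wrapped(xp_copy(self.x))
             ~~~~~~~~~~~~~~~~^^^^^^^^^^^^^^^^^
    return np.atleast_1d(self.fun(x))
                         ~~~~~~~~^^^
    return self.f(x, *self.args, **self.kwargs)
           ~~~~~~^^^^^^^^^^^^^^^^^^^^^^^^^^^^^^
  File "h.py", line 20, in f
    def f(p): return np.concatenate([(bbox(n,cyl(*p,r,h,z0))-b)[:2] for n,b in obs])
                                      ~~~~~~~~~~~~~~~~~~~~~~^~
ValueError: operands could not be broadcast together with shapes (4,) (2,)
```

```bash
sed -i 's/))-b)\[:2\] for/))[:2]-b) for/' h.py
python3 - <<'E'
s=open('h.py').read()
s=s.replace('''    return np.c_[c['cx']+f*p[:,0]/p[:,2],c['cy']+f*p[:,1]/p[:,2]]
''','''    q=p[:,:2]/p[:,2:]; q=q*(1+K[n]*(q**2).sum(1,keepdims=True))
    return np.c_[c['cx']+f*q[:,0],c['cy']+f*q[:,1]]
''').replace("    d=R.from","    q=np.array([(uv[0]-c['cx'])/f,(uv[1]-c['cy'])/f]); u=q\n    for _ in range(20): u=q/(1+K[n]*(u@u))\n    d=R.from").replace("@[(uv[0]-c['cx'])/f,(uv[1]-c['cy'])/f,1]","@np.r_[u,1]").replace("def proj","K=dict(side=0.,top=0.)\ndef proj",1)
open('h.py','w').write(s)
E
cat > fit.py <<'E'
from h import *
T=lambda u,v:np.array([u,v])/2.2+[180,170]
S=lambda u,v:np.array([u,v])/2.4+[210,200]
pts=[("top",T(656,315),(-77,-95,81)),("top",T(703,133),(92,-95,80)),("top",T(497,72),(92,95,80)),("top",T(510,286),(-93,35,93)),("top",T(588,307),(-93,-35,93)),
("side",S(240,255),(-77,95,81)),("side",S(300,468),(-77,-95,81)),("side",S(562,430),(92,-95,80)),("side",S(463,232),(92,95,80)),("side",S(300,545),(-75,-95,0)),("side",S(546,502),(92,-95,0))]
def f(b):
    if len(b)>3: K['side'],K['top']=b[3:]
    return np.concatenate([proj(n,box2w(b,p))[0]-uv for n,uv,p in pts])
for x0 in([460,-320,-.28],[460,-320,-.28,0,0]):
    s=least_squares(f,x0,x_scale=[100,100,.3,.1,.1][:len(x0)]); print(s.x.round(3),s.cost,s.fun.reshape(-1,2).round(1).tolist())
# straightness of the front desk edge in the top picture and the box-side edges
import sys
g=cv2.imread('pics/top0.png').astype(int); e=[]
for u in range(10,630,20):
    col=g[300:360,u,2]-g[300:360,u,0]; e.append((u,300+np.argmax(cv2.GaussianBlur(col.astype(np.float32).reshape(-1,1),(1,5),0))))
print(e)
for n,(obs,r,h) in dict(eye=([("top",[250,242]),("side",[286,246])],19.5,46),oil=([("top",[222,238]),("side",[278,230])],17.5,66),drop=([("top",[350,246]),("side",[331,284])],14.5,102)).items():
    for o in(obs,obs[:1],obs[1:]):
        x,er=fitcyl([(c,np.array(p)) for c,p in o],r,h,ray("top",obs[0][1],30)[:2]); print(n,x.round(1),er.round(1))
for z in (27,50):print('tally',ray("top",(277,240),z))
print('eraser',ray("top",(247,284),6),'teal',ray("top",(210,272),20),'pink',ray("top",(298,272),20))
print('can',ray('top',T(570,200),61),'side',ray('side',S(388,365),61))
cv2.imwrite('pics/x.png',cv2.resize(cv2.imread('pics/top0.png')[215:265,200:310],None,fx=7,fy=7,interpolation=2))
E
python3 fit.py
```

```text
[ 4.60456e+02 -3.20127e+02 -2.85000e-01] 30.725657715687415 [[0.9, -0.2], [0.6, -1.0], [0.1, -2.8], [-0.9, -1.5], [0.3, 1.0], [-1.9, -0.8], [-1.7, -0.6], [2.4, -2.4], [-0.9, -2.6], [-2.1, 2.9], [0.8, 2.7]]
[ 4.59527e+02 -3.24704e+02 -2.87000e-01 -1.45000e-01 -1.34000e-01] 16.574958467515984 [[0.1, -1.0], [-0.7, -0.1], [2.0, -2.1], [0.8, -1.4], [0.9, 0.6], [-1.1, 0.8], [-1.1, -0.2], [1.2, -2.7], [-0.2, -1.2], [-1.6, 1.5], [-1.1, 0.8]]
[(10, np.int64(309)), (30, np.int64(310)), (50, np.int64(311)), (70, np.int64(312)), (90, np.int64(312)), (110, np.int64(313)), (130, np.int64(314)), (150, np.int64(315)), (170, np.int64(315)), (190, np.int64(316)), (210, np.int64(317)), (230, np.int64(317)), (250, np.int64(318)), (270, np.int64(319)), (290, np.int64(320)), (310, np.int64(320)), (330, np.int64(321)), (350, np.int64(322)), (370, np.int64(322)), (390, np.int64(323)), (410, np.int64(324)), (430, np.int64(325)), (450, np.int64(325)), (470, np.int64(326)), (490, np.int64(327)), (510, np.int64(327)), (530, np.int64(328)), (550, np.int64(300)), (570, np.int64(300)), (590, np.int64(323)), (610, np.int64(307))]
eye [491.3  53.9] [ 0.1  0.2  0.1 -0.3]
eye [491.7  54.1] [0. 0.]
eye [490.5  52.8] [0. 0.]
oil [495.9 109.6] [ 0.4 -0.1 -0.3 -0.6]
oil [495.6 110.3] [0. 0.]
oil [495.6 107. ] [ 0. -0.]
drop [ 488.5 -147. ] [-0.3 -2.3 -1.7  2.2]
drop [ 483.9 -147.7] [-0.  0.]
drop [ 494.6 -142.6] [0. 0.]
tally [497.46706931  -1.00691753  27.        ]
tally [492.42122949  -3.07616727  50.        ]
eraser [407.51679814  57.74042349   6.        ] teal [427.3614633  133.13031084  20.        ] pink [434.13799017 -46.43624325  20.        ]
can [ 459.2346101  -324.49000964   61.        ] side [ 462.39901875 -334.10886374   61.        ]
```

```bash
ls . pics
```

```text
.:
fit.py
h.py
pics

pics:
c1.png
c2.png
side0.png
top0.png
x.png
```

```bash
sed -i 's/^for x0 in.*/for x0 in([460,-320,-.28],):/' fit.py; cat >> fit.py <<'E'
b=s.x
a=cv2.resize(cv2.imread('pics/top0.png')[190:325,370:510],None,fx=4,fy=4,interpolation=2)
d=cv2.resize(cv2.imread('pics/side0.png')[285:440,300:450],None,fx=4,fy=4,interpolation=2)
for im,n,o in((a,'top',(370,190)),(d,'side',(300,285))):
    for L,col in([[(-77,95,81),(-77,-95,81),(63,-95,81),(63,95,81)],(0,0,255)],[[(65,95,80),(65,-95,80),(92,-95,80),(92,95,80)],(0,255,0)],[[(-75,-95,0),(92,-95,0),(92,-95,80)],(255,0,0)],[[(-93,35,93),(-93,-35,93),(-79,-35,79),(-79,35,79)],(0,255,255)],[[(-9,121,73),(15,121,73)],(255,0,255)]):
        q=((proj(n,box2w(b,L))-o+.5)*4).astype(np.int32); cv2.polylines(im,[q],len(L)==4,col,1)
cv2.imwrite('pics/o1.png',a);cv2.imwrite('pics/o2.png',d)
E
python3 fit.py
```

```text
[ 4.60456e+02 -3.20127e+02 -2.85000e-01] 30.725657715687415 [[0.9, -0.2], [0.6, -1.0], [0.1, -2.8], [-0.9, -1.5], [0.3, 1.0], [-1.9, -0.8], [-1.7, -0.6], [2.4, -2.4], [-0.9, -2.6], [-2.1, 2.9], [0.8, 2.7]]
[(10, np.int64(309)), (30, np.int64(310)), (50, np.int64(311)), (70, np.int64(312)), (90, np.int64(312)), (110, np.int64(313)), (130, np.int64(314)), (150, np.int64(315)), (170, np.int64(315)), (190, np.int64(316)), (210, np.int64(317)), (230, np.int64(317)), (250, np.int64(318)), (270, np.int64(319)), (290, np.int64(320)), (310, np.int64(320)), (330, np.int64(321)), (350, np.int64(322)), (370, np.int64(322)), (390, np.int64(323)), (410, np.int64(324)), (430, np.int64(325)), (450, np.int64(325)), (470, np.int64(326)), (490, np.int64(327)), (510, np.int64(327)), (530, np.int64(328)), (550, np.int64(300)), (570, np.int64(300)), (590, np.int64(323)), (610, np.int64(307))]
eye [491.3  53.6] [ 0.1  0.2  0.2 -0.3]
eye [491.7  53.7] [-0.  0.]
eye [490.6  52.8] [ 0. -0.]
oil [495.8 108.7] [ 0.3 -0.1 -0.3 -0.4]
oil [495.6 109.2] [0. 0.]
oil [495.7 106.8] [0. 0.]
drop [ 488.5 -146.8] [-0.4 -2.3 -1.7  2.3]
drop [ 483.9 -147.7] [-0.  0.]
drop [ 494.7 -142.3] [0. 0.]
tally [497.46801936  -1.08476877  27.        ]
tally [492.42215642  -3.15212385  50.        ]
eraser [407.89658334  57.18294236   6.        ] teal [427.8984427  131.53563468  20.        ] pink [434.18936169 -46.46445092  20.        ]
can [ 459.52733328 -322.26012122   61.        ] side [ 462.8359735  -332.06208429   61.        ]
```

View pics/o1.png

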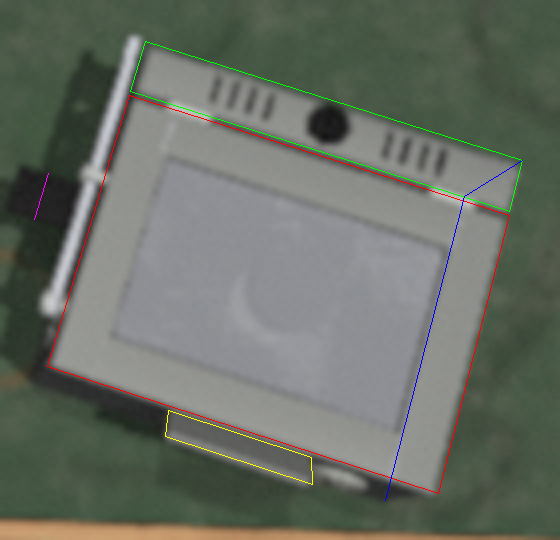

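View pics/o2.png

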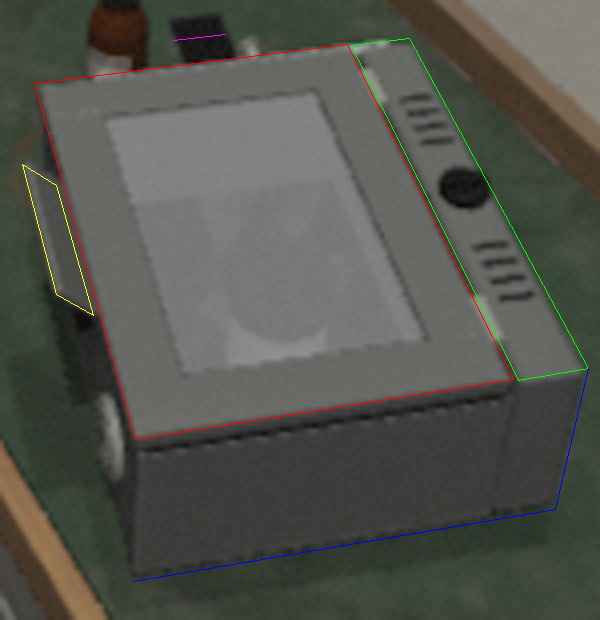

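The overlay fits the box within about 1 to 2 px: pose (460, -320), yaw -0.285. The tab sits at top (380,238). I'll write a waypoint-to-row planner, then move to the lip.

```bash
cat > plan.py <<'E'
from h import *
import json,os
B=np.array([460.5,-320.1,-.285]); ex=np.array([np.cos(B[2]),np.sin(B[2]),0]); ey=np.array([-ex[1],ex[0],0]); ez=np.array([0,0,1.])
def tilt(a):  # tool z = box +x tipped down by a degrees, closing axis along box y
    c,s=np.cos(np.radians(a)),np.sin(np.radians(a)); return np.c_[s*ex+c*ez,-ey,c*ex-s*ez]
def down(yaw): return R.from_euler('xyz',[np.pi,0,yaw]).as_matrix()
def bw(*p): return box2w(B,p)[0]
def now():
    o=robot.observe(); return o['tool_pos'],R.from_euler('xyz',o['ee_rot']).as_matrix(),o
def load():
    if os.path.exists('cmd.json'):
        d=json.load(open('cmd.json')); return np.array(d['p']),np.array(d['R'])
    return np.array([160.663,629.833,231.269]),now()[1]
def plan(wps,nd=1):
    """wps: (pos, Rmat, gripper, repeats). prints rows; saves last as pending command"""
    p,M=load()
    for q,N,g,n in wps:
        w=np.round(np.degrees(R.from_matrix(M.T@N).as_rotvec())*2)/2+0.; t=np.round(M.T@(np.array(q)-p)/10,nd)+0.
        print(n,'x',[*w.tolist(),*t.tolist(),g])
    json.dump(dict(p=(p+10*M@t).tolist(),R=(M@R.from_rotvec(np.radians(w)).as_matrix()).tolist()),open('cmd.json','w'))
def check():
    p,M=load(); q,N,o=now(); print('t',round(o['t'],2),'pos',q.round(1),'err',(q-p).round(1),'rot',np.degrees(R.from_matrix(M.T@N).as_rotvec()).round(1),'F',o['force'].round(1),'open',round(o['opening'],1),'q',o['q'].round(2), 'box',(np.array([ex,ey])@(q-[B[0],B[1],0])).round(1))
E
python3 - <<'E'
from plan import *
print('can',ray('top',(442,265),61),ray('side',(367,357),61))
plan([((430,80,320),down(1.57),1,11),(bw(-150,0,200),tilt(70),1,9)])
E
```

```text
can [ 451.63496895 -327.75965107   61.        ] [ 450.62021071 -337.45377511   61.        ]
11 x [0.0, 0.0, 75.5, -39.7, -46.6, -8.9, 1]
9 x [31.0, 0.5, -175.5, -37.5, -84.1, 3.1, 1]
```

Emit:
play_rows(
  increments=[0,0,75.5,-39.7,-46.6,-8.9,1,0,0,75.5,-39.7,-46.6,-8.9,1,0,0,75.5,-39.7,-46.6,-8.9,1,0,0,75.5,-39.7,-46.6,-8.9,1,0,0,75.5,-39.7,-46.6,-8.9,1,0,0,75.5,-39.7,-46.6,-8.9,1,0,0,75.5,-39.7,-46.6,-8.9,1,0,0,75.5,-39.7,-46.6,-8.9,1,0,0,75.5,-39.7,-46.6,-8.9,1,0,0,75.5,-39.7,-46.6,-8.9,1,0,0,75.5,-39.7,-46.6,-8.9,1,31,0.5,-175.5,-37.5,-84.1,3.1,1,31,0.5,-175.5,-37.5,-84.1,3.1,1,31,0.5,-175.5,-37.5,-84.1,3.1,1,31,0.5,-175.5,-37.5,-84.1,3.1,1,31,0.5,-175.5,-37.5,-84.1,3.1,1,31,0.5,-175.5,-37.5,-84.1,3.1,1,31,0.5,-175.5,-37.5,-84.1,3.1,1,31,0.5,-175.5,-37.5,-84.1,3.1,1,31,0.5,-175.5,-37.5,-84.1,3.1,1],
)

```text
t: 3.5
tool_pos: [316.4, -277.1, 200.2]
ee_rot: [3.112, -0.323, -0.091]
force: [0.2, 1.0, 0.4]
opening: -0.0
grasp_force: 0.0
```

```bash
python3 -c "
from plan import *
check()
plan([(bw(-150,0,200),tilt(60),1,3),(bw(-138,0,110),tilt(45),1,6),(bw(-138,0,110),tilt(45),1,4)])"
```

```text
t 3.5 pos [ 316.4 -277.1  200.2] err [ 0.2  0.6 -0.1] rot [  1.9  -1.4 -10.3] F [0.2 1.  0.4] open -0.0 q [-0.1  -0.34  0.75  2.36  0.13  0.74 -1.09] box [-150.4    0.7]
3 x [0.0, 10.0, 0.0, 0.0, 0.0, 0.0, 1]
6 x [0.0, 25.0, 0.0, -1.9, 0.0, 8.9, 1]
4 x [0.0, 25.0, 0.0, -1.9, 0.0, 8.9, 1]
```

```bash
cat >> plan.py <<'E'
def sync():
    p,M,o=now(); json.dump(dict(p=p.tolist(),R=M.tolist()),open('cmd.json','w'))
E
python3 -c "
from plan import *
sync()
plan([(bw(-138,0,120),tilt(50),1,8)])"
```

```text
8 x [-4.0, 21.5, 10.0, -1.4, 0.1, 8.0, 1]
```

Emit:
play_rows(
  increments=[-4,21.5,10,-1.4,0.1,8,1,-4,21.5,10,-1.4,0.1,8,1,-4,21.5,10,-1.4,0.1,8,1,-4,21.5,10,-1.4,0.1,8,1,-4,21.5,10,-1.4,0.1,8,1,-4,21.5,10,-1.4,0.1,8,1],
)

```text
t: 4.25
tool_pos: [315.2, -287.3, 136.7]
ee_rot: [3.056, -0.486, -0.115]
force: [0.7, -0.1, -0.1]
opening: 0.0
grasp_force: 0.0
```

```bash
python3 -c "
from plan import *
check()
p,M,o=now(); print('z in box',M[:,2]@ex,M[:,2]@ey,M[:,2]@ez)"
```

```text
t 4.25 pos [ 315.2 -287.3  136.7] err [-13.   -5.6  16.7] rot [  0.8 -12.   -8.5] F [ 0.7 -0.1 -0.1] open 0.0 q [ 1.16 -0.1  -0.32  2.48 -0.73  0.42 -0.25] box [-148.7   -9.3]
z in box 0.47331180555849195 -0.005475769486552179 -0.8808779431155543
```

```bash
cat >> plan.py <<'E'
def hook(a,b,c):
    z=a*ex+b*ey-c*ez; z/=np.linalg.norm(z); y=-(ey-(ey@z)*z); y/=np.linalg.norm(y); return np.c_[np.cross(y,z),y,z]
E
python3 -c "
from plan import *
sync()
H=hook(.5,.3,.81)
plan([(bw(-122,-38,125),H,1,4),(bw(-122,-38,105),H,1,4)])"
```

```text
4 x [17.5, 4.5, 8.0, 1.4, 3.1, 2.3, 1]
4 x [17.5, 4.5, 8.0, 0.4, 2.9, 4.1, 1]
```

Emit:
play_rows(
  increments=[17.5,4.5,8,1.4,3.1,2.3,1,17.5,4.5,8,1.4,3.1,2.3,1,17.5,4.5,8,1.4,3.1,2.3,1,17.5,4.5,8,1.4,3.1,2.3,1,17.5,4.5,8,0.4,2.9,4.1,1,17.5,4.5,8,0.4,2.9,4.1,1,17.5,4.5,8,0.4,2.9,4.1,1,17.5,4.5,8,0.4,2.9,4.1,1],
)

```text
t: 5.25
tool_pos: [332.4, -323.0, 105.7]
ee_rot: [-2.84, -0.55, -0.284]
force: [-0.7, 0.7, -0.3]
opening: -0.4
grasp_force: 0.0
```

```bash
cat >> plan.py <<'E'
def zin():
    p,M,o=now(); print('z',[round(M[:,2]@e,2) for e in(ex,ey,ez)],'x',[round(M[:,0]@e,2) for e in(ex,ey,ez)])
E
python3 -c "
from plan import *
check();zin()
sync()
H=hook(.5,.3,.81)
plan([(bw(-99.5,-25,67.5),H,1,4)])"
```

```text
t 5.25 pos [ 332.4 -323.   105.7] err [-0.4 -1.1  1.1] rot [-0.1  0.  -0. ] F [-0.7  0.7 -0.3] open -0.4 q [ 1.21  0.21 -0.13  2.3  -0.97  0.72  0.09] box [-122.2  -38.8]
z [np.float64(0.5), np.float64(0.3), np.float64(-0.81)] x [np.float64(0.85), np.float64(0.0), np.float64(0.52)]
4 x [0.0, 0.0, 0.0, -0.1, 0.0, 4.7, 1]
```

Emit:
play_rows(
  increments=[0,0,0,0,0,1.6,1,0,0,0,0,0,3.2,1,0,0,0,0,0,4.0,1,0,0,0,0,0,4.7,1],
)

```text
t: 5.75
tool_pos: [358.5, -315.5, 65.7]
ee_rot: [-2.837, -0.548, -0.286]
force: [-0.9, -0.8, -1.2]
opening: 0.1
grasp_force: 0.0
```

```bash
python3 -c "
from plan import *
check();zin()
a=robot.grab_frame('side')[:,:,::-1];b=robot.grab_frame('top')[:,:,::-1]
a=cv2.resize(a[260:440,290:440],(500,600));b=cv2.resize(b[200:350,390:470],(300,562)); b=cv2.copyMakeBorder(b,0,38,0,0,0)
cv2.imwrite('pics/v1.png',np.hstack([a,b]))"
```

```text
t 5.75 pos [ 358.5 -315.5   65.7] err [ 0.6  0.3 -1.3] rot [ 0.1 -0.1  0.1] F [-0.9 -0.8 -1.2] open 0.1 q [ 1.18  0.32 -0.18  2.3  -1.07  0.62  0.17] box [-99.1 -24.3]
z [np.float64(0.5), np.float64(0.3), np.float64(-0.81)] x [np.float64(0.85), np.float64(-0.0), np.float64(0.52)]
```

View pics/v1.png

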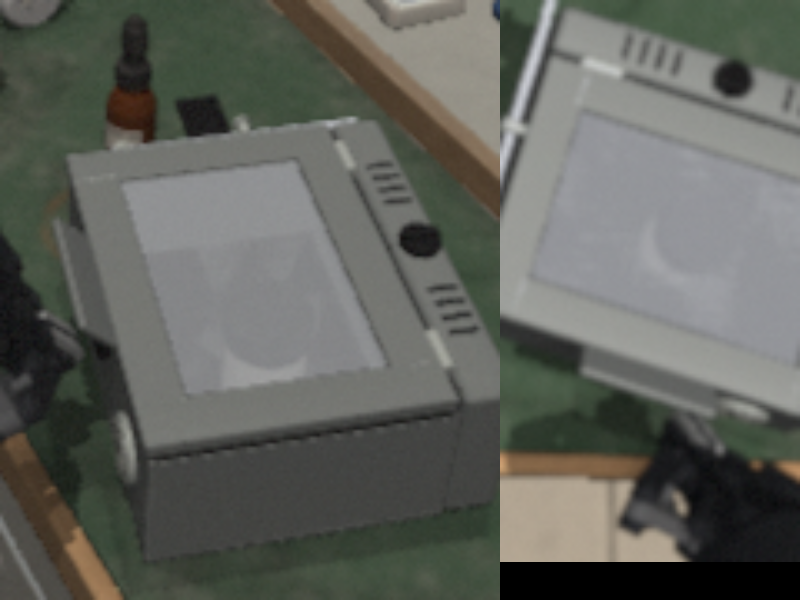

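The fingertip sits at the right end of the lip (top view, right panel about (705,425)). I'll shift it left under the lip, hook it and lift along an arc.

```bash
cat >> plan.py <<'E'
def arc(phis,y):
    H=hook(.5,.3,.81); out=[]
    for f in phis:
        r=np.interp(f,[0,.1,.3,.6,.9,1.2,1.5],[148,147,140,130,122,118,115]); u=np.array([65-r*np.cos(f),72+r*np.sin(f)])-[9.4,5.7]
        out.append((bw(u[0],y,u[1]),H,1,1))
    return out
E
python3 -c "
from plan import *
H=hook(.5,.3,.81)
plan([(bw(-99.5,-8,67.5),H,1,2),(bw(-92.4,-8,67.5),H,1,2)]+arc([.04,.08,.12,.16,.21,.27,.34,.42,.5,.58],-8))"
```

```text
2 x [0.0, 0.0, 0.0, 0.0, -1.6, 0.5, 1]
2 x [0.0, 0.0, 0.0, 0.6, -1.5, 0.8, 1]
1 x [0.0, 0.0, 0.0, 0.9, -1.6, 0.5, 1]
1 x [0.0, 0.0, 0.0, 1.3, -1.7, 0.0, 1]
1 x [0.0, 0.0, 0.0, 1.7, -1.9, -0.4, 1]
1 x [0.0, 0.0, 0.0, 2.2, -2.0, -0.7, 1]
1 x [0.0, 0.0, 0.0, 2.8, -2.1, -1.1, 1]
1 x [0.0, 0.0, 0.0, 3.6, -2.2, -1.6, 1]
1 x [0.0, 0.0, 0.0, 4.5, -2.4, -2.0, 1]
1 x [0.0, 0.0, 0.0, 5.5, -2.5, -2.4, 1]
1 x [0.0, 0.0, 0.0, 6.6, -2.6, -2.7, 1]
1 x [0.0, 0.0, 0.0, 7.6, -2.7, -3.0, 1]
```

Emit:
play_rows(
  increments=[0,0,0,0,-1.6,0.5,1,0,0,0,0,-1.6,0.5,1,0,0,0,0.6,-1.5,0.8,1,0,0,0,0.6,-1.5,0.8,1,0,0,0,0.9,-1.6,0.5,1,0,0,0,1.3,-1.7,0,1,0,0,0,1.7,-1.9,-0.4,1,0,0,0,2.2,-2.0,-0.7,1,0,0,0,2.8,-2.1,-1.1,1,0,0,0,2.8,-2.1,-1.1,1],
)

```text
t: 7.1
tool_pos: [374.5, -303.2, 94.8]
ee_rot: [-2.837, -0.545, -0.286]
force: [-10.7, 2.3, 1.2]
opening: 0.2
grasp_force: 4.2
```

```bash
python3 -c "
from plan import *
p,M=load()
# last played row was arc .21
import json
H=hook(.5,.3,.81)
q=arc([.21],-8)[0][0]
json.dump(dict(p=q.tolist(),R=M.tolist()),open('cmd.json','w'))
check()
a=robot.grab_frame('side')[:,:,::-1]
cv2.imwrite('pics/v2.png',cv2.resize(a[250:430,270:470],(660,594)))
plan(arc([.27,.34,.42,.5,.58,.66,.75,.84,.93,1.03,1.13,1.23,1.33,1.43,1.52,1.6],-8))"
```

```text
t 7.1 pos [ 374.5 -303.2   94.8] err [-2.8  0.8 -1.3] rot [ 0.1 -0.2  0.2] F [-10.7   2.3   1.2] open 0.2 q [ 1.14  0.24 -0.18  2.3  -1.02  0.64  0.05] box [-87.3  -8. ]
1 x [0.0, 0.0, 0.0, 0.8, -0.1, -0.4, 1]
1 x [0.0, 0.0, 0.0, 1.6, -0.3, -0.9, 1]
1 x [0.0, 0.0, 0.0, 2.7, -0.4, -1.3, 1]
1 x [0.0, 0.0, 0.0, 3.7, -0.5, -1.6, 1]
1 x [0.0, 0.0, 0.0, 4.8, -0.6, -1.9, 1]
1 x [0.0, 0.0, 0.0, 5.8, -0.6, -2.1, 1]
1 x [0.0, 0.0, 0.0, 7.0, -0.7, -2.2, 1]
1 x [0.0, 0.0, 0.0, 8.2, -0.7, -2.2, 1]
1 x [0.0, 0.0, 0.0, 9.3, -0.7, -2.2, 1]
1 x [0.0, 0.0, 0.0, 10.5, -0.6, -2.1, 1]
1 x [0.0, 0.0, 0.0, 11.7, -0.6, -1.9, 1]
1 x [0.0, 0.0, 0.0, 12.8, -0.5, -1.6, 1]
1 x [0.0, 0.0, 0.0, 13.9, -0.4, -1.2, 1]
1 x [0.0, 0.0, 0.0, 15.0, -0.2, -0.7, 1]
1 x [0.0, 0.0, 0.0, 15.9, -0.1, -0.2, 1]
1 x [0.0, 0.0, 0.0, 16.7, 0.1, 0.2, 1]
```

View pics/v2.png

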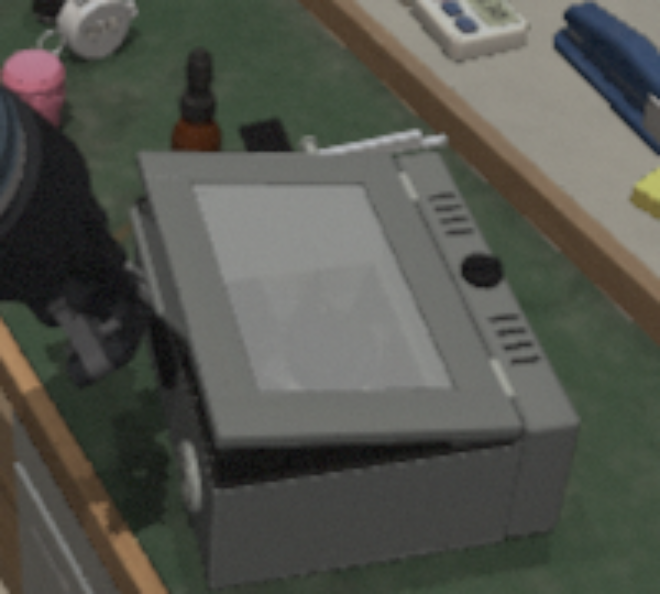

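```bash
cat >> plan.py <<'E'
def setcmd(wp): json.dump(dict(p=np.asarray(wp[0]).tolist(),R=wp[1].tolist()),open('cmd.json','w'))
def arc2(phis,y,r=144):
    H=hook(.5,.3,.81); return [(bw(65-r*np.cos(f)-9.4,y,72+r*np.sin(f)-5.7),H,1,1) for f in phis]
E
python3 -c "
from plan import *
setcmd(arc([.21],-8)[0])
plan(arc2(np.arange(.27,1.2,.08),-8))"
```

```text
1 x [0.0, 0.0, 0.0, 0.6, -0.2, -0.6, 1]
1 x [0.0, 0.0, 0.0, 1.4, -0.4, -1.3, 1]
1 x [0.0, 0.0, 0.0, 2.4, -0.6, -2.0, 1]
1 x [0.0, 0.0, 0.0, 3.3, -0.8, -2.6, 1]
1 x [0.0, 0.0, 0.0, 4.4, -1.0, -3.1, 1]
1 x [0.0, 0.0, 0.0, 5.4, -1.1, -3.5, 1]
1 x [0.0, 0.0, 0.0, 6.5, -1.2, -3.8, 1]
1 x [0.0, 0.0, 0.0, 7.7, -1.3, -4.1, 1]
1 x [0.0, 0.0, 0.0, 8.8, -1.3, -4.2, 1]
1 x [0.0, 0.0, 0.0, 9.9, -1.4, -4.3, 1]
1 x [0.0, 0.0, 0.0, 11.1, -1.3, -4.3, 1]
1 x [0.0, 0.0, 0.0, 12.2, -1.3, -4.2, 1]
```

Emit:
play_rows(
  increments=[0,0,0,0.6,-0.2,-0.6,1,0,0,0,1.4,-0.4,-1.3,1,0,0,0,2.4,-0.6,-2.0,1,0,0,0,3.3,-0.8,-2.6,1,0,0,0,4.4,-1.0,-3.1,1,0,0,0,5.4,-1.1,-3.5,1],
)

```text
t: 7.9
tool_pos: [402.9, -311.9, 155.8]
ee_rot: [-2.838, -0.548, -0.285]
force: [-5.2, 0.8, -0.6]
opening: -0.1
grasp_force: 2.6
```

```bash
cat >> plan.py <<'E'
def lidfit(g=None):
    pass
E
python3 -c "
from plan import *
setcmd(arc2([.67],-8)[0]);check()
a=robot.grab_frame('side')[:,:,::-1].copy()
for th,col in((.5,(0,0,255)),(.62,(0,255,0))):
    L=[(65-142*np.cos(th),y,72+142*np.sin(th)) for y in(95,-95)]; q=proj('side',box2w(B,L)).astype(int); cv2.line(a,q[0].tolist(),q[1].tolist(),col,1)
cv2.imwrite('pics/v3.png',cv2.resize(a[190:430,270:470],(500,600)))
plan(arc2(np.r_[np.arange(.75,1.5,.08),np.arange(1.53,1.8,.06)],-8))"
```

```text
t 7.9 pos [ 402.9 -311.9  155.8] err [-0.4 -0.2  0. ] rot [-0.1 -0.3  0.1] F [-5.2  0.8 -0.6] open -0.1 q [ 1.09  0.15 -0.17  2.23 -0.9   0.72 -0.17] box [-57.6  -8.3]
1 x [0.0, 0.0, 0.0, 1.1, -0.1, -0.3, 1]
1 x [0.0, 0.0, 0.0, 2.2, -0.2, -0.6, 1]
1 x [0.0, 0.0, 0.0, 3.4, -0.2, -0.7, 1]
1 x [0.0, 0.0, 0.0, 4.5, -0.3, -0.8, 1]
1 x [0.0, 0.0, 0.0, 5.7, -0.3, -0.8, 1]
1 x [0.0, 0.0, 0.0, 6.8, -0.2, -0.7, 1]
1 x [0.0, 0.0, 0.0, 7.9, -0.2, -0.5, 1]
1 x [0.0, 0.0, 0.0, 9.1, -0.1, -0.2, 1]
1 x [0.0, 0.0, 0.0, 10.1, 0.0, 0.1, 1]
1 x [0.0, 0.0, 0.0, 11.2, 0.2, 0.6, 1]
1 x [0.0, 0.0, 0.0, 12.0, 0.3, 0.9, 1]
1 x [0.0, 0.0, 0.0, 12.7, 0.4, 1.4, 1]
1 x [0.0, 0.0, 0.0, 13.4, 0.6, 1.8, 1]
1 x [0.0, 0.0, 0.0, 14.1, 0.7, 2.3, 1]
1 x [0.0, 0.0, 0.0, 14.7, 0.9, 2.9, 1]
```

View pics/v3.png

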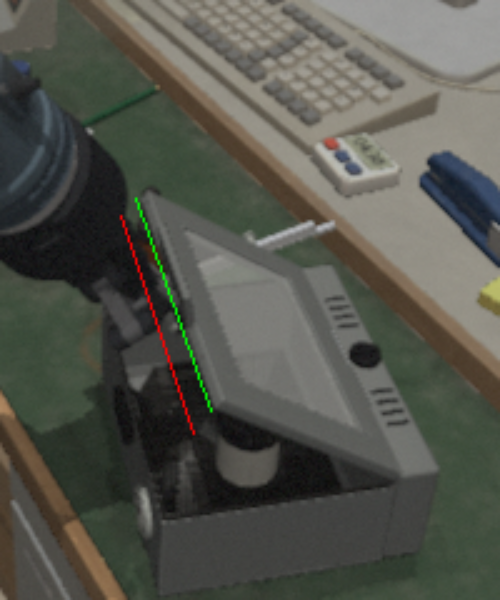

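The lid is at about 0.66 rad and following the finger, and the canister is standing. I'll continue along the arc.

Emit:
play_rows(
  increments=[0,0,0,1.1,-0.1,-0.3,1,0,0,0,2.2,-0.2,-0.6,1,0,0,0,3.4,-0.2,-0.7,1,0,0,0,4.5,-0.3,-0.8,1,0,0,0,5.7,-0.3,-0.8,1,0,0,0,6.8,-0.2,-0.7,1,0,0,0,7.9,-0.2,-0.5,1,0,0,0,9.1,-0.1,-0.2,1,0,0,0,10.1,0,0.1,1,0,0,0,11.2,0.2,0.6,1,0,0,0,12.0,0.3,0.9,1,0,0,0,12.7,0.4,1.4,1,0,0,0,13.4,0.6,1.8,1,0,0,0,14.1,0.7,2.3,1,0,0,0,14.7,0.9,2.9,1],
)

```text
t: 9.82
tool_pos: [543.0, -353.9, 211.2]
ee_rot: [-2.839, -0.558, -0.287]
force: [-1.5, -0.1, 11.0]
opening: -0.1
grasp_force: 5.4
```

```bash
python3 -c "
from plan import *
check()
robot.grab_frame('side');d=robot.cut_out('side','stay')[:1]
m=d[0]['mask'] if d else None
print(d and d[0]['score'],d and d[0]['box'])
print(robot.boxes_of('side','stay_tab')[:1])
for th in(.2,.3,.36):print(th,proj('side',box2w(B,[(-45+142*np.cos(th),99,68+142*np.sin(th)),(-45,99,68),(-45+48*np.cos(th),121,73+48*np.sin(th))])).round(0).tolist())
plan(arc2([1.81,1.85,1.89],-8))"
```

```text
t 9.82 pos [ 543.  -353.9  211.2] err [ 4.3 -2.7  4.1] rot [-0.2  0.3  0. ] F [-1.5 -0.1 11. ] open -0.1 q [ 0.94  0.27 -0.2   1.93 -0.75  0.72 -0.5 ] box [88.7 -9.3]
[] []
[{'box': [360.4, 292.8, 72.1, 33.3], 'score': 0.65}]
0.2 [[403.0, 285.0], [326.0, 307.0], [349.0, 290.0]]
0.3 [[402.0, 279.0], [326.0, 307.0], [349.0, 288.0]]
0.36 [[401.0, 276.0], [326.0, 307.0], [348.0, 287.0]]
1 x [0.0, 0.0, 0.0, 0.5, 0.1, 0.4, 1]
1 x [0.0, 0.0, 0.0, 0.9, 0.3, 0.8, 1]
1 x [0.0, 0.0, 0.0, 1.2, 0.4, 1.2, 1]
```

```bash
python3 -c "
from plan import *
setcmd(arc2([1.77],-8)[0])
plan(arc2([1.82,1.86,1.9,1.93],-8,146))"
```

```text
1 x [0.0, 0.0, 0.0, 0.7, 0.1, 0.3, 1]
1 x [0.0, 0.0, 0.0, 1.1, 0.2, 0.8, 1]
1 x [0.0, 0.0, 0.0, 1.4, 0.4, 1.2, 1]
1 x [0.0, 0.0, 0.0, 1.7, 0.5, 1.5, 1]
```

Emit:
play_rows(
  increments=[0,0,0,0.7,0.1,0.3,1,0,0,0,1.1,0.2,0.8,1,0,0,0,1.4,0.4,1.2,1,0,0,0,1.7,0.5,1.5,1,0,0,0,1.7,0.5,1.5,1],
)

```text
t: 10.6
tool_pos: [564.7, -360.2, 205.4]
ee_rot: [-2.84, -0.557, -0.287]
force: [1.2, -1.4, 8.0]
opening: -0.2
grasp_force: 4.1
```

```bash
python3 -c "
from plan import *
check()
g=robot.grab_frame('side');print(robot.boxes_of('side','stay_tab')[:1])
a=g[:,:,::-1].copy()
for th,col in((1.75,(0,0,255)),(1.85,(0,255,0))):
    L=[(65-142*np.cos(th),y,72+142*np.sin(th)) for y in(95,-95)]; q=proj('side',box2w(B,L)).astype(int); cv2.line(a,q[0].tolist(),q[1].tolist(),col,1)
cv2.imwrite('pics/v4.png',cv2.resize(a[150:430,300:500],(500,600)))"
```

```text
t 10.6 pos [ 564.7 -360.2  205.4] err [ 4.  -2.2  2.4] rot [-0.2  0.3  0. ] F [ 1.2 -1.4  8. ] open -0.2 q [ 0.91  0.32 -0.2   1.89 -0.73  0.7  -0.52] box [111.3  -9.2]
[{'box': [363.4, 291.1, 73.1, 28.1], 'score': 0.93}]
```

View pics/v4.png

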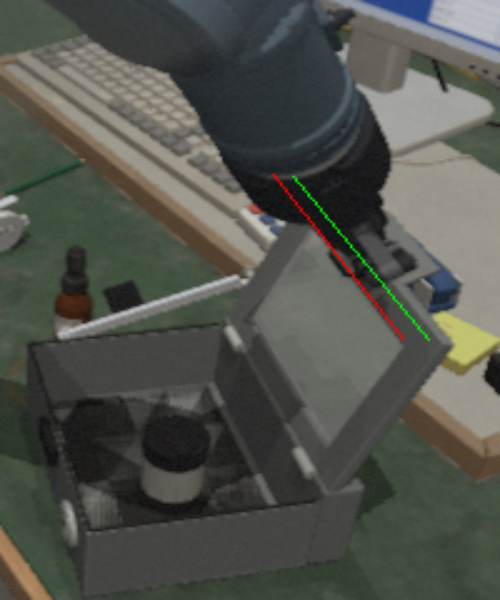

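The lid is at about 1.88, past the stay's 1.79, and the stay bar is up under it. The canister stands at about side px (370,355). I'll back off and go for the eyepiece.

```bash
python3 -c "
from plan import *
print('can',ray('side',(370.4,355.3),61))
H=hook(.5,.3,.81); p,M=load()
plan([(p-60*M[:,2],H,1,3),((470,-150,330),H,0,5),((491,53.5,150),down(1.571),-1,12)])"
```

```text
can [ 457.31442382 -336.89028486   61.        ]
3 x [0.0, 0.0, 0.0, 0.0, 0.0, -6.0, 1]
5 x [0.0, 0.0, 0.0, -5.7, -22.2, -12.4, 0]
12 x [17.0, -37.0, -97.5, -18.3, -37.3, 6.4, -1]
```

Emit:
play_rows(
  increments=[0,0,0,0,0,-1.5,1,0,0,0,0,0,-3,1,0,0,0,0,0,-6,1,0,0,0,-5.7,-22.2,-12.4,0,0,0,0,-5.7,-22.2,-12.4,0,0,0,0,-5.7,-22.2,-12.4,0,0,0,0,-5.7,-22.2,-12.4,0,0,0,0,-5.7,-22.2,-12.4,0,17,-37,-97.5,-18.3,-37.3,6.4,-1,17,-37,-97.5,-18.3,-37.3,6.4,-1,17,-37,-97.5,-18.3,-37.3,6.4,-1,17,-37,-97.5,-18.3,-37.3,6.4,-1,17,-37,-97.5,-18.3,-37.3,6.4,-1,17,-37,-97.5,-18.3,-37.3,6.4,-1,17,-37,-97.5,-18.3,-37.3,6.4,-1,17,-37,-97.5,-18.3,-37.3,6.4,-1,17,-37,-97.5,-18.3,-37.3,6.4,-1,17,-37,-97.5,-18.3,-37.3,6.4,-1,17,-37,-97.5,-18.3,-37.3,6.4,-1,17,-37,-97.5,-18.3,-37.3,6.4,-1],
)

```text
t: 13.2
tool_pos: [490.7, 51.9, 148.0]
ee_rot: [-3.135, -0.001, 1.564]
force: [0.2, 0.6, -0.3]
opening: 85.5
grasp_force: 0.0
```

```bash
python3 -c "
from plan import *
check()
gs=robot.grab_frame('side');gt=robot.grab_frame('top')
for n,t in(('side','spare_eyepiece'),('side','objective_can'),('top','objective_can'),('side','stay_tab'),('top','stay_tab'),('side','dropper_bottle'),('top','dropper_bottle')):
    print(n,t,[(round(d['score'],2),np.round(d['box'],1).tolist()) for d in robot.boxes_of(n,t)][:3])
cv2.imwrite('pics/s5.png',gs[:,:,::-1]);cv2.imwrite('pics/t5.png',gt[:,:,::-1])"
```

```text
t 13.2 pos [490.7  51.9 148. ] err [-0.3 -1.2 -2.2] rot [0.3 0.  0.3] F [ 0.2  0.6 -0.3] open 85.5 q [ 0.42  0.26 -0.67  2.01  0.19  0.94 -0.36] box [-75.6 365.5]
side spare_eyepiece [(0.9, [248.1, 233.6, 19.3, 20.9]), (0.71, [286.8, 246.4, 19.4, 28.7]), (0.67, [281.7, 277.5, 17.6, 27.3])]
side objective_can [(0.91, [369.4, 363.2, 28.2, 40.7])]
top objective_can [(0.94, [439.9, 263.0, 27.0, 24.7]), (0.32, [449.3, 244.8, 163.8, 141.6])]
side stay_tab [(0.87, [360.3, 291.3, 71.2, 26.4])]
top stay_tab []
side dropper_bottle [(0.85, [329.9, 282.9, 14.3, 34.9])]
top dropper_bottle [(0.67, [350.8, 245.7, 16.2, 25.6])]
```

```bash
python3 -c "
from plan import *
for o in([('top',[250,242]),('side',[286.8,246.4])],[('side',[286.8,246.4])]):
    print(fitcyl([(c,np.array(p)) for c,p in o],19.5,46,[491,53]))
print(bbox('side',cyl(491,53.5,19.5,46)),bbox('top',cyl(491,53.5,19.5,46)))
o=[('top',[439.9,263]),('side',[369.4,363.2])]
for k in (o,o[:1],o[1:]): x,e=fitcyl([(c,np.array(p)) for c,p in k],21,54,[455,-330],7);print('can',x,e,(np.array([ex,ey])@np.r_[x-B[:2],0]).round(1))
o=[('top',[350.8,245.7]),('side',[329.9,282.9])]
for k in (o,o[:1],o[1:]): x,e=fitcyl([(c,np.array(p)) for c,p in k],14.5,102,[485,-145]);print('drop',x,e,(np.array([ex,ey])@np.r_[x-B[:2],0]).round(1))
p,M=load()
plan([((491,53.5,60),down(1.571),-1,2),((491,53.5,10),down(1.571),-1,4)])"
```

```text
(array([491.93578345,  52.9231297 ]), array([ 0.38171807, -0.07728521, -0.2830389 , -0.58667272]))
(array([491.51843142,  50.52393818]), array([2.40243025e-09, 1.55415592e-09]))
[286.02598641 245.79005665  18.02398588  26.88805096] [250.0702461  242.35955612  22.06334154  23.38304768]
can [ 460.86655192 -330.04894358] [ 0.01682916 -0.56182578 -0.39558759  0.32225002] [ 3.1 -9.4]
can [ 459.72128879 -329.99085517] [1.20905952e-10 2.86826207e-09] [ 2.  -9.7]
can [ 461.80954778 -329.76425602] [ 0.00000000e+00 -5.68434189e-14] [ 4.  -8.9]
drop [ 488.18174877 -146.39361116] [-1.40803173 -1.84038766 -0.86960546  3.26703577] [-22.3 174.5]
drop [ 484.55515306 -149.25179536] [-8.52651283e-13  1.67688086e-12] [-25.  170.7]
drop [ 494.48329382 -138.45340172] [0.00000000e+00 1.13686838e-13] [-18.5 183.9]
2 x [0.0, 0.0, 0.0, 0.0, 0.0, 9.0, -1]
4 x [0.0, 0.0, 0.0, 0.0, 0.0, 14.0, -1]
```

Emit:
play_rows(
  increments=[0,0,0,0,0,5,-1,0,0,0,0,0,9,-1,0,0,0,0,0,12,-1,0,0,0,0,0,13.8,-1,0,0,0,0,0,13.8,-1,0,0,0,0,0,13.8,1,0,0,0,0,0,13.8,1,0,0,0,0,0,13.8,1,0,0,0,0,0,13.8,1,0,0,0,0,0,13.8,1,0,0,0,0,0,13.8,1],
  squeeze=35,
)

```text
t: 15.02
tool_pos: [491.6, 53.2, 12.0]
ee_rot: [-3.139, 0.0, 1.567]
force: [-1.1, -0.4, 6.8]
opening: 37.7
grasp_force: 34.9
```

```bash
python3 -c "
from plan import *
p,M=load(); p=p+np.array([0,0,2.]); setcmd((p,M))
check()
D=down(1.286)
print(bw(-3,41,0))
plan([((491,53.5,175),down(1.571),1,4),(bw(-3,41,175),D,1,8)])"
```

```text
t 15.03 pos [491.6  53.2  12. ] err [ 0.7 -0.  -0.3] rot [ 0.1 -0.   0.1] F [-1.1 -0.4  6.8] open 37.7 q [ 0.3   0.49 -0.56  2.08  0.41  0.68 -0.53] box [-75.1 366.9]
[ 469.14847055 -279.91039989    0.        ]
4 x [0.0, 0.0, 0.0, 0.0, 0.0, -16.3, 1]
8 x [0.0, 0.0, 16.0, -33.3, -2.1, -16.3, 1]
```

Emit:
play_rows(
  increments=[0,0,0,0,0,-2,1,0,0,0,0,0,-6,1,0,0,0,0,0,-11,1,0,0,0,0,0,-15,1,0,0,0,0,0,-16.3,1,0,0,2,-4,-0.2,-16.3,1,0,0,4,-9,-0.5,-16.3,1,0,0,7,-14,-0.9,-16.3,1,0,0,10,-19,-1.2,-16.3,1,0,0,12,-24,-1.5,-16.3,1,0,0,14,-29,-1.8,-16.3,1,0,0,16,-32,-2.0,-16.3,1,0,0,16,-33.3,-2.1,-16.3,1,0,0,16,-33.3,-2.1,-16.3,1],
)

```text
t: 16.77
tool_pos: [469.1, -279.1, 173.3]
ee_rot: [-3.136, -0.0, 1.288]
force: [1.6, -0.4, -2.2]
opening: 37.6
grasp_force: 35.4
```

```bash
python3 -c "
from plan import *
check()
g=robot.grab_frame('side');gt=robot.grab_frame('top')
for n in('side','top'):
  for t in('objective_can','spare_eyepiece'):
    print(n,t,[(round(d['score'],2),np.round(d['box'],1).tolist()) for d in robot.boxes_of(n,t)][:4])
print('pred can',bbox('side',cyl(*bw(3,-9.4,0)[:2],21,54,7)))
D=down(1.286);plan([(bw(-3,41,20.5),D,1,8)])
cv2.imwrite('pics/v6.png',np.hstack([cv2.resize(g[150:440,290:490,::-1],(400,580)),cv2.resize(gt[150:350,360:500,::-1],(400,580))]))"
```

```text
t 16.77 pos [ 469.1 -279.1  173.3] err [-0.1  0.8 -1.8] rot [ 0.3 -0.   0.1] F [ 1.6 -0.4 -2.2] open 37.6 q [ 0.84  0.29 -0.44  1.88  0.14  1.01  0.06] box [-3.3 41.8]
side objective_can [(0.9, [371.1, 363.4, 29.4, 41.1]), (0.39, [330.0, 285.2, 12.6, 36.0])]
side spare_eyepiece [(0.89, [250.1, 234.9, 18.5, 26.1]), (0.85, [281.6, 278.5, 18.6, 30.7]), (0.82, [362.3, 270.0, 25.4, 34.4]), (0.26, [428.1, 306.2, 77.9, 143.5])]
top objective_can [(0.72, [440.5, 264.4, 14.7, 20.5]), (0.58, [426.4, 197.2, 49.9, 43.6])]
top spare_eyepiece [(0.75, [299.0, 271.9, 19.3, 17.7]), (0.73, [208.2, 270.2, 25.1, 19.4])]
pred can [368.90777607 363.51492373  28.44002918  42.89743154]
8 x [0.0, 0.0, 0.0, 0.0, 0.0, 15.5, 1]
```

View pics/v6.png

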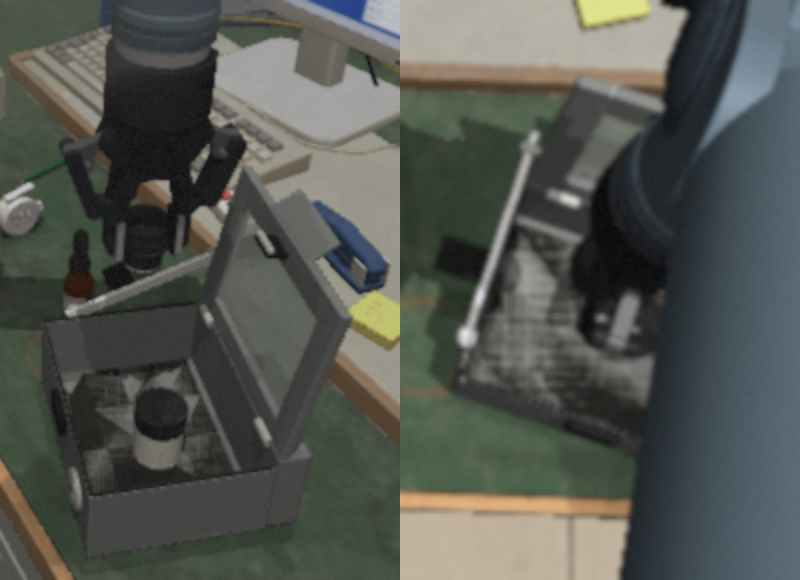

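The lid is propped with the stay under the pin, the eyepiece is held upright over the left half of the box, and the canister stands at side (370,363). I'll lower it.

Emit:
play_rows(
  increments=[0,0,0,0,0,4,1,0,0,0,0,0,8,1,0,0,0,0,0,11,1,0,0,0,0,0,13,1,0,0,0,0,0,14.2,1,0,0,0,0,0,14.8,1,0,0,0,0,0,15.1,1,0,0,0,0,0,15.2,1,0,0,0,0,0,15.2,1],
)

```text
t: 18.2
tool_pos: [468.8, -280.1, 22.3]
ee_rot: [-3.138, 0.002, 1.288]
force: [-0.5, 0.2, -1.1]
opening: 37.5
grasp_force: 35.4
```

```bash
python3 -c "
from plan import *
p,M=load();setcmd((p+[0,0,3],M));check();print(robot.observe()['tool_pos'])"
```

```text
t 18.2 pos [ 468.8 -280.1   22.3] err [-0.4 -0.4 -0.8] rot [ 0.2 -0.1  0.1] F [-0.5  0.2 -1.1] open 37.5 q [ 0.78  0.51 -0.38  1.96  0.28  0.72 -0.04] box [-3.3 40.7]
[ 468.75980118 -280.13234578   22.3071188 ]
```

Emit:
play_rows(
  increments=[0,0,0,0,0,0.1,1,0,0,0,0,0,0.2,1,0,0,0,0,0,0.2,1],
)

```text
t: 18.58
tool_pos: [468.2, -279.8, 19.7]
ee_rot: [-3.136, 0.001, 1.288]
force: [0.1, -0.4, -0.9]
opening: 37.9
grasp_force: 35.4
```

Emit:
play_rows(
  increments=[0,0,0,0,0,0.1,1,0,0,0,0,0,0.1,1],
)

```text
t: 18.82
tool_pos: [468.4, -279.9, 19.1]
ee_rot: [-3.137, 0.001, 1.288]
force: [-1.7, 0.1, 2.1]
opening: 38.2
grasp_force: 35.8
```

Emit:
play_rows(
  increments=[0,0,0,0,0,0,0.05,0,0,0,0,0,0,-0.05,0,0,0,0,0,0,-0.35,0,0,0,0,0,0,-0.35,0,0,0,0,0,0,-0.35,0,0,0,0,0,-2,-0.35,0,0,0,0,0,-5,-0.35,0,0,0,0,0,-9,-0.35,0,0,0,0,0,-14,-0.35,0,0,0,0,0,-18,-0.35],
)

```text
t: 20.08
tool_pos: [470.0, -280.0, 202.5]
ee_rot: [-3.14, 0.002, 1.288]
force: [-0.4, -0.1, -0.5]
opening: 57.9
grasp_force: 0.0
```

```bash
python3 -c "
from plan import *
sync();check()
g=robot.grab_frame('side');
for t in('objective_can','spare_eyepiece'):
    print(t,[(round(d['score'],2),np.round(d['box'],1).tolist()) for d in robot.boxes_of('side',t)][:4])
print('pred can',bbox('side',cyl(*bw(3,-9.4,0)[:2],21,54,7)),'eye',bbox('side',cyl(*bw(-3,41,0)[:2],19.5,46,7)))
for th in (.36,):
  print('tab',bw(-45+48*np.cos(th)-5*np.sin(th),121,68+48*np.sin(th)+5*np.cos(th)))
p,M,o=now();print(bw(3,112,90))
plan([(bw(-1,114,210),down(1.286),1,4),(bw(-1,114,150),down(1.286),1,3)])
"
```

```text
t 20.07 pos [ 470.  -280.   202.5] err [0. 0. 0.] rot [0. 0. 0.] F [-0.4 -0.1 -0.5] open 57.9 q [ 0.86  0.25 -0.45  1.86  0.13  1.06  0.07] box [-2.1 41.1]
objective_can [(0.8, [370.1, 364.9, 28.9, 38.6]), (0.27, [387.8, 331.5, 159.0, 191.3])]
spare_eyepiece [(0.87, [356.6, 343.1, 21.8, 33.4]), (0.61, [282.0, 277.6, 14.8, 31.2]), (0.6, [246.6, 233.6, 16.8, 25.8]), (0.17, [388.5, 331.4, 158.6, 191.8])]
pred can [368.90777607 363.51492373  28.44002918  42.89743154] eye [356.81766859 343.54300429  24.46021453  35.9662536 ]
tab [ 492.75588291 -203.46408164   89.58864732]
[ 494.8686195  -213.46136726   90.        ]
4 x [0.0, 0.0, 0.0, 7.3, 0.1, -0.8, 1]
3 x [0.0, 0.0, 0.0, 7.3, 0.1, 5.2, 1]
```

```bash
python3 -c "
from plan import *
sync()
a=np.radians(20);c,s=np.cos(a),np.sin(a)
T=np.c_[c*ey-s*ez,ex,-s*ey-c*ez]
plan([(bw(-1,119,200),T,1,4),(bw(-1,119,115),T,1,4),(bw(-1,119,98),T,1,3)])
"
```

```text
4 x [0.0, -20.0, 0.0, 7.8, -0.1, 0.3, 1]
4 x [0.0, -20.0, 0.0, 7.9, -0.1, 8.8, 1]
3 x [0.0, -20.0, 0.0, 7.9, -0.1, 10.5, 1]
```

Emit:
play_rows(
  increments=[0,-7,0,3,0,0,1,0,-14,0,6,0,0.2,1,0,-20,0,7.8,-0.1,0.3,1,0,-20,0,7.8,-0.1,0.3,1,0,-20,0,7.8,-0.1,0.3,1,0,-20,0,7.9,-0.1,4.5,1,0,-20,0,7.9,-0.1,7.5,1,0,-20,0,7.9,-0.1,8.8,1,0,-20,0,7.9,-0.1,9.8,1,0,-20,0,7.9,-0.1,9.8,1],
)

```text
t: 21.48
tool_pos: [489.7, -204.4, 100.7]
ee_rot: [-3.136, 0.35, 1.289]
force: [0.3, -0.0, 0.4]
opening: -0.4
grasp_force: 0.0
```

```bash
python3 -c "
from plan import *
check();zin()
g=robot.grab_frame('side');gt=robot.grab_frame('top')
cv2.imwrite('pics/v7.png',np.hstack([cv2.resize(g[190:390,290:430,::-1],(400,571)),cv2.resize(gt[190:330,330:430,::-1],(400,571))]))"
```

```text
t 21.48 pos [ 489.7 -204.4  100.7] err [-3.3  0.9  2.6] rot [ 0.5  0.1 -0.1] F [ 0.3 -0.   0.4] open -0.4 q [ 0.49  0.39 -0.45  1.98  0.62  0.99 -0.61] box [ -4.5 119.3]
z [np.float64(-0.0), np.float64(-0.34), np.float64(-0.94)] x [np.float64(-0.0), np.float64(0.94), np.float64(-0.34)]
```

View pics/v7.png

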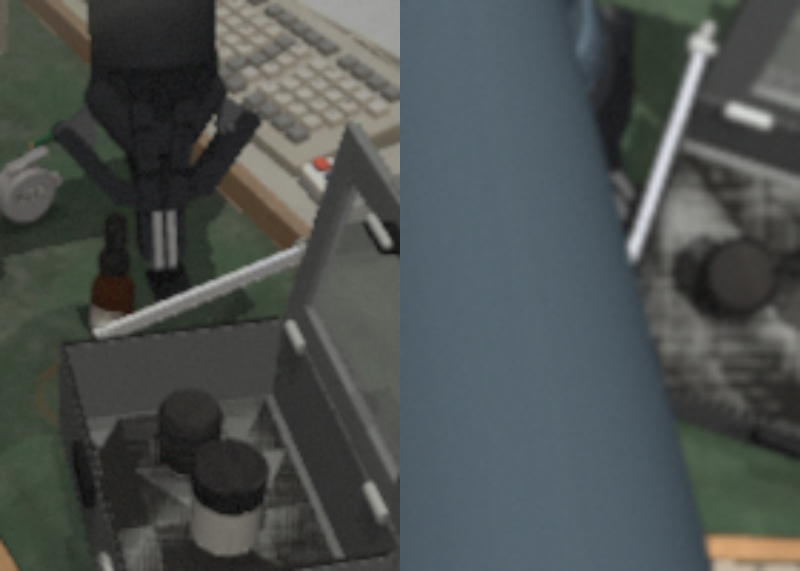

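Fingers are right above the black tab, the eyepiece and canister both stand, and the stay props the lid. I'll push the tab down.

Emit:
play_rows(
  increments=[0,0,0,0.2,0.2,0.6,1,0,0,0,0.35,0.2,0.95,1,0,0,0,0.5,0.2,1.4,1,0,0,0,0.65,0.2,1.8,1,0,0,0,0.8,0.2,2.2,1],
)

```text
t: 22.2
tool_pos: [491.8, -204.3, 76.9]
ee_rot: [-3.137, 0.35, 1.29]
force: [1.2, -0.5, 1.7]
opening: -0.3
grasp_force: 0.7
```

```bash
python3 -c "
from plan import *
p,M,o=now();print(p,o['force'],o['t'])
g=robot.grab_frame('side')
print([(round(d['score'],2),np.round(d['box'],1).tolist()) for t in('lid_lip','stay_tab') for d in robot.boxes_of('side',t)])"
```

```text
[ 491.79853871 -204.32370965   76.94487574] [ 1.20309438 -0.48134716  1.67411235] 22.2
[(0.66, [419.2, 306.9, 59.0, 150.5]), (0.94, [358.5, 300.2, 65.3, 12.8]), (0.53, [301.0, 253.4, 28.6, 32.1]), (0.36, [420.8, 306.2, 61.5, 147.3])]
```

Emit:
play_rows(
  increments=[0,0,0,0,0,0,1,0,0,0,0,0,0,1,0,0,0,0,0,0,1,0,0,0,0,0,0,1],
)

```text
t: 22.85
tool_pos: [491.3, -204.2, 77.2]
ee_rot: [-3.136, 0.35, 1.29]
force: [-0.7, 0.5, 1.4]
opening: -0.4
grasp_force: 0.6
```

```bash
python3 -c "
from plan import *
p,M,o=now();print(p,o['force'],o['t'])
g=robot.grab_frame('side')
print([(round(d['score'],2),np.round(d['box'],1).tolist()) for t in('lid_lip','stay_tab') for d in robot.boxes_of('side',t)])"
```

```text
[ 491.34801719 -204.21077682   77.19323228] [-0.70702262  0.50559395  1.35712028] 22.85
[(0.69, [400.8, 309.0, 61.9, 141.8])]
```

Emit:
play_rows(
  increments=[0,0,0,0,0,0,1,0,0,0,0,0,0,1,0,0,0,0,0,0,1,0,0,0,0,0,0,1,0,0,0,0,0,0,1,0,0,0,0,0,0,1],
)

```text
t: 23.75
tool_pos: [491.5, -204.3, 77.2]
ee_rot: [-3.136, 0.35, 1.29]
force: [-1.9, 0.9, 1.0]
opening: -0.1
grasp_force: 0.6
```

```bash
python3 -c "
from plan import *
p,M,o=now();print(p,o['force'],o['t'])
g=robot.grab_frame('side')
print([(round(d['score'],2),np.round(d['box'],1).tolist()) for t in('lid_lip','stay_tab') for d in robot.boxes_of('side',t)])
cv2.imwrite('pics/v8.png',cv2.resize(g[190:430,290:490,::-1],(500,600)))"
```

```text
[ 491.5172623  -204.30868993   77.19331763] [-1.90077702  0.94865238  1.00221278] 23.75
[(0.9, [381.1, 327.2, 104.1, 118.8]), (0.61, [378.3, 324.1, 102.8, 119.1]), (0.53, [331.4, 304.6, 12.2, 2.8]), (0.17, [255.5, 259.5, 18.6, 15.3])]
```

Emit:
play_rows(
  increments=[0,0,0,0,0,0,1,0,0,0,0,0,0,1,0,0,0,0,0,0,1,0,0,0,0,0,0,1,0,0,0,0,0,0,1,0,0,0,0,0,0,1,0,0,0,0,0,0,1,0,0,0,0,0,0,1,0,0,0,0,0,0,1,0,0,0,0,0,0,1,0,0,0,0,0,-2,1,0,0,0,0,0,-5,1,0,0,0,0,0,-9,1,0,0,0,0,0,-13,1],
)

```text
t: 25.65
tool_pos: [505.4, -160.4, 201.8]
ee_rot: [-3.138, 0.349, 1.29]
force: [-0.3, -1.2, 0.7]
opening: -0.2
grasp_force: 0.0
```

```bash
python3 -c "
from plan import *
sync();check()
g=robot.grab_frame('side');cv2.imwrite('pics/s8.png',g[:,:,::-1])
print([(t,round(d['score'],2),np.round(d['box'],1).tolist()) for t in('lid_lip','stay_tab','dropper_bottle') for d in robot.boxes_of('side',t)])
for th in(0,.07,.2):
  L=[(65-r*np.cos(th)-h*np.sin(th),y,72+r*np.sin(th)+h*np.cos(th)) for r,h in((2,9),(142,9),(142,0)) for y in(95,-95)]+[(65-158*np.cos(th)-21*np.sin(th),y,72+158*np.sin(th)+21*np.cos(th)) for y in(35,-35)]
  print(th,bbox('side',box2w(B,L)))
D=down(1.286)
plan([(bw(-60,60,220),D,1,4),(bw(-63,0,140),D,1,6),(bw(-63,0,105),D,1,3)])"
```

```text
t 25.65 pos [ 505.4 -160.4  201.8] err [0. 0. 0.] rot [0. 0. 0.] F [-0.3 -1.2  0.7] open -0.2 q [ 0.47  0.27 -0.51  1.89  0.5   1.18 -0.54] box [ -1.8 165.9]
[('lid_lip', 0.73, [372.3, 294.1, 53.0, 14.7]), ('lid_lip', 0.71, [367.7, 342.6, 119.4, 99.3]), ('stay_tab', 0.61, [372.1, 294.0, 53.8, 8.3]), ('dropper_bottle', 0.7, [376.6, 357.5, 144.1, 139.2]), ('dropper_bottle', 0.63, [329.3, 283.4, 19.0, 37.8])]
0 [366.53936219 347.0929448  122.75907927 102.91104317]
0.07 [365.99578952 344.73858456 123.05343178  98.22053694]
0.2 [365.63380047 338.73506525 122.32876921  92.11354706]
4 x [0.0, 20.0, 0.0, -10.5, -5.9, 1.9, 1]
6 x [0.0, 20.0, 0.0, -13.4, -6.2, 11.5, 1]
3 x [0.0, 20.0, 0.0, -12.2, -6.1, 14.8, 1]
```

Emit:
play_rows(
  increments=[0,10,0,-5,-3,1,1,0,20,0,-10.5,-5.9,1.9,1,0,20,0,-10.5,-5.9,1.9,1,0,20,0,-10.5,-5.9,1.9,1,0,20,0,-13.4,-6.2,11.5,1,0,20,0,-13.4,-6.2,11.5,1,0,20,0,-13.4,-6.2,11.5,1,0,20,0,-13.4,-6.2,11.5,1,0,20,0,-12.2,-6.1,13.2,1,0,20,0,-12.2,-6.1,14.8,1,0,20,0,-12.2,-6.1,14.8,1],
)

```text
t: 27.22
tool_pos: [399.2, -302.8, 102.1]
ee_rot: [-3.135, 0.001, 1.289]
force: [-0.4, -0.9, -0.2]
opening: 0.1
grasp_force: 0.0
```

```bash
python3 -c "
from plan import *
check();zin()"
```

```text
t 27.23 pos [ 399.2 -302.8  102.1] err [-1.4 -0.6 -2.5] rot [ 0.2 -0.   0. ] F [-0.4 -0.9 -0.2] open 0.1 q [ 0.9   0.3  -0.37  2.04  0.15  0.84  0.16] box [-63.7  -0.6]
z [np.float64(-0.01), np.float64(-0.0), np.float64(-1.0)] x [np.float64(-0.0), np.float64(1.0), np.float64(-0.0)]
```

Press down to about z = 82 first.

Emit:
play_rows(
  increments=[0,0,0,0,0,0.5,1,0,0,0,0,0,0.9,1,0,0,0,0,0,1.2,1,0,0,0,0,0,1.5,1,0,0,0,0,0,1.8,1,0,0,0,0,0,2.0,1],
)

```text
t: 27.98
tool_pos: [399.3, -303.2, 82.1]
ee_rot: [-3.137, 0.001, 1.288]
force: [0.0, 0.8, 0.4]
opening: -0.2
grasp_force: 0.0
```

Emit:
play_rows(
  increments=[0,0,0,0,0,0.2,1,0,0,0,0,0,0.4,1,0,0,0,0,0,0.4,1],
)

```text
t: 28.35
tool_pos: [399.4, -303.2, 79.2]
ee_rot: [-3.136, 0.001, 1.288]
force: [-2.7, 1.5, 6.1]
opening: 0.2
grasp_force: 3.6
```

Emit:
play_rows(
  increments=[0,0,0,0,0,0.2,1,0,0,0,0,0,0.2,1,0,0,0,0,0,0.2,1],
)

```text
t: 28.72
tool_pos: [399.4, -303.3, 78.2]
ee_rot: [-3.136, 0.002, 1.288]
force: [-3.7, 2.3, 12.9]
opening: -0.0
grasp_force: 6.3
```

Emit:
play_rows(
  increments=[0,0,0,0,0,-1,1,0,0,0,0,0,-4,1,0,0,0,0,0,-9,1,0,0,0,0,0,-15,1,0,0,0,20,0,-18,1,0,0,0,25,0,-18,1,0,0,0,25,0,-18,1,0,0,0,25,0,-18,1,0,0,0,25,0,-18,1],
)

```text
t: 29.85
tool_pos: [471.7, -56.5, 257.4]
ee_rot: [-3.139, -0.001, 1.3]
force: [-0.0, -0.7, 0.6]
opening: 0.2
grasp_force: 0.0
```

```bash
python3 -c "
from plan import *
p,M,o=now();print(p,o['force'],o['t'])
for n in('side','top'):
    g=robot.grab_frame(n)[:,:,::-1]; r=cv2.imread(f'pics/{n}0.png'); cv2.imwrite(f'pics/{n}9.png',g)
    d=np.abs(g.astype(int)-r).max(2)
    bx=(285,440,310,460) if n=='side' else (185,330,375,510)
    s=d[bx[0]:bx[1],bx[2]:bx[3]]; print(n,'box diff mean',s.mean().round(2),'>30:',(s>30).sum())
    if n=='side':
        a=g[bx[0]:bx[1],bx[2]:bx[3]].mean(2).astype(np.float32);b=r[bx[0]:bx[1],bx[2]:bx[3]].mean(2).astype(np.float32);print(cv2.phaseCorrelate(a,b))
    ys,xs=np.where(cv2.morphologyEx((d>30).astype(np.uint8),cv2.MORPH_OPEN,np.ones((2,2))))
    h,ye,xe=np.histogram2d(ys,xs,bins=[range(180,480,20),range(180,520,20)])
    print([(int(ye[i]),int(xe[j]),int(h[i,j])) for i,j in np.argwhere(h>5)])
    for t in('oil_bottle','dropper_bottle','tally_counter','eraser','spare_eyepiece','stay_tab','lid_lip','objective_can'): print(n,t,[(round(d['score'],2),np.round(d['box']).tolist()) for d in robot.boxes_of(n,t)][:3])
"
```

```text
[471.73426655 -56.54396824 257.43531863] [-0.03225885 -0.70206109  0.56707122] 29.85
side box diff mean 4.34 >30: 0
((0.017330357487267634, 0.03260226185339832), 0.9516740544637045)
[(220, 260, 14), (220, 280, 25), (240, 200, 17), (240, 240, 44), (240, 260, 6), (240, 280, 57), (240, 300, 55), (260, 200, 46), (260, 220, 42), (260, 240, 34), (260, 260, 7)]
side oil_bottle [(0.73, [277.0, 230.0, 14.0, 30.0])]
side dropper_bottle [(0.75, [332.0, 282.0, 12.0, 37.0]), (0.65, [255.0, 260.0, 21.0, 12.0])]
side tally_counter [(0.83, [300.0, 255.0, 26.0, 31.0])]
side eraser [(0.47, [254.0, 261.0, 22.0, 16.0]), (0.21, [376.0, 360.0, 142.0, 138.0])]
side spare_eyepiece [(0.94, [280.0, 280.0, 19.0, 31.0]), (0.87, [246.0, 234.0, 18.0, 24.0]), (0.62, [375.0, 360.0, 137.0, 138.0])]
side stay_tab [(0.47, [358.0, 297.0, 68.0, 16.0])]
side lid_lip [(0.87, [366.0, 347.0, 119.0, 104.0])]
side objective_can []
top box diff mean 5.28 >30: 0
[(180, 240, 110), (180, 260, 399), (180, 280, 400), (180, 300, 400), (180, 320, 214), (180, 340, 43), (200, 240, 179), (200, 260, 400), (200, 280, 400), (200, 300, 400)
[... 994 characters left out ...]
21), (400, 220, 385), (400, 240, 390), (400, 260, 389), (400, 280, 400), (400, 300, 398), (400, 320, 177), (420, 180, 108), (420, 200, 397), (420, 220, 400), (420, 240, 400), (420, 260, 400), (420, 280, 390), (420, 300, 382), (420, 320, 311), (440, 180, 302), (440, 200, 420), (440, 220, 410), (440, 240, 402), (440, 260, 337), (440, 280, 283), (440, 300, 420), (440, 320, 336)]
top oil_bottle [(0.59, [221.0, 240.0, 17.0, 26.0]), (0.15, [440.0, 264.0, 111.0, 101.0])]
top dropper_bottle [(0.8, [349.0, 246.0, 14.0, 24.0])]
top tally_counter []
top eraser []
top spare_eyepiece [(0.65, [209.0, 273.0, 22.0, 16.0])]
top stay_tab [(0.62, [385.0, 242.0, 23.0, 53.0])]
top lid_lip []
top objective_can []
```

```bash
python3 -c "
from rig import robot
print(robot.close_job())"
```

```text
the job is handed in; nothing more can be done
None
```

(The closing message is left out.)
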